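# Unlock and vent the coolant tank cap

### The arm

A 7-joint arm with a two-finger parallel gripper is mounted at the origin on the work surface. World frame = base frame: x ahead of the robot, y to its left, z up, the work surface at z = 0. Lengths are in m, angles in rad, forces in N, time in s.
With the tool pointing down it reaches from about 0.425 to 0.95 m from the base axis. Payload 4.7 kg.
Tool frame: the origin (TCP) lies between the finger pads; the fingertips stand 25 mm ahead of it and the grasp point (between the pads) lies 6 mm ahead of it; x points along the fingers, z is the direction in which the jaws open and shut, and the axes are right-handed (so a half turn about x gives the same grasp; the last joint's range is limited). The gripper opens to 85 mm and grips with 20 to 120 N. Pads are 22 mm wide; open, the fingers measure 114 mm over their backs; the gripper's body (76 mm by 85 mm) begins 54 mm behind the grasp point. The pads swing forward as they close: fully open they stand 13 mm farther back than shut.
Start: joints at [-1.352, 0.469, -0.049, 1.532, 0.024, 1.141, -0.082], TCP at [0.166, 0.654, 0.256] pointing down, gripper open.
Joint ranges: [-2.59, 2.59], [-0.33, 1.99], [-1.39, 1.29], [0.1, 2.45], [-1.04, 4.18], [0.21, 1.99], [-2.66, 2.66]. Speed limits (rad/s): [2.57, 2.57, 3.14, 3.14, 3.14, 3.14, 3.14].

### API

Orientations are given as a 3x3 rotation matrix whose columns are the frame's x, y, z axes.
In Python, from rig import * gives the robot as it stands. Calls block until the motion is done:
- movep(position, orientation): joint-space move of the TCP to a pose.
- move_l(position, attitude=None, feed=0.15, until_force=None): straight line of the TCP; attitude=None keeps the orientation; feed is the mean speed in m/s. With until_force (N) it stops when the force on the tool has changed by that much, and returns True; else False.
- move_joints(angles): joint-space move.
- command_gripper(opening, newtons=None): finger opening in m; newtons is the grip in N (None keeps the last); returns when the fingers have stopped.
- sleep(seconds).
- inverse_kinematics(position, orientation): joint angles nearest the present ones, or None.
- sense(): the state.
- camera(name): name is "scene" or "top"; returns (picture, depth): 480x640x3 uint8, red, green, blue; 480x640 float32, m along the optical axis (not along the pixel's ray), 0 where there is no reading.
- camera_params(name): a dict with "K" (3x3 intrinsics, pixels), "position" and "rotation" of the camera in the world. Camera axes: x right, y down, z forward; pixel columns grow to the right and rows downward; lengths in m; the calibration is good to about 2 mm. A picture is of the moment at which its call begins. camera_params takes no time and is no camera call.
A pose or a line that the arm cannot do raises Unreachable and nothing moves.
- finish_job(): hands the job in, once; it reports no verdict.
The state is a dict: "time_s": time; "joint_pos": joint angles; "qd": joint speeds; "joint_efforts": joint torques, N m; "position": TCP position; "tcp_rot": TCP orientation; "wrist_force": force on the tool from outside, world axes, zero at the start; "ft_torque": the same for the moment, N m; "finger_gap": finger opening in m.
Only numpy, scipy, OpenCV 4.12 (cv2) and the standard library are available. Lean on these libraries where they do the work, as an engineer would, in place of code of your own. Each camera call takes 0.05 s, during which the arm holds its last target.

### The job

Open the vent of the drill's coolant tank: squeeze the two tabs on top of the black cap together and keep them squeezed while you turn the cap anticlockwise (seen from above) until you feel it meet its open stop, somewhere between 50 and 85 degrees on. Do not twist hard against the lock or the stop. Then let go so that both tabs spring fully out into the open lock, and leave the things around the tank where they are.

Things in the scene. Friction and masses are not known exactly. Their poses are not given: they have to be found in the camera images.
- cap_grip (a point): Point on the black cap's turning axis, midway between its two upright bare-metal tabs and half-way up them, 165 mm above the bench. Axes turn with the cap: z up, y from tab to tab (squeeze along it), x along the tabs' flat faces. Each tab is 24 mm wide (x), 7 thick (y), 30 tall. Their outer faces are 58 mm apart when free, 44 mm when fully squeezed.
- cap_top (a point): Centre of the flat top of the cap's disc (92 mm diameter), 150 mm above the bench and 30 mm above the tank top; the tabs stand on it, 30 mm tall, and between them on the axis a stub 18 mm in diameter and 12 mm tall. Nothing else stands within 75 mm of the axis above the tank top.
- vent_cap (a joint): Turn of the cap about its vertical axis, rad, anticlockwise from above positive; 0 = shut lock, where it starts. The open stop lies somewhere between 0.92 and 1.45 rad, different each time, hidden under the cap: it must be felt. The cap turns with a steady friction of about 0.1 N m and stays where it is left.
- tab_a (a joint): How far the tab on the +y side of cap_grip is pushed in, m: 0 free, 0.007 fully in. Spring 6 N at first, 13 N fully in. Unless BOTH tabs are in by more than 0.004 the cap is locked at shut. Let go between the locks, they stay 0.003 to 0.004 in; at the open stop they spring right out and lock the cap.
- tab_b (a joint): The same for the tab on the -y side of cap_grip.
- shut_twist (a joint): Elastic twist of the shut lock in the neck, rad, 0 unloaded. It grows by 1 rad per 5 N m when the cap is twisted against the lock without both tabs squeezed. Beyond 0.10 rad (0.5 N m) it is damaged.
- stop_twist (a joint): Elastic twist of the open stop, rad, 0 unloaded. It grows by 1 rad per 5 N m when the cap is pushed on against the stop. Beyond 0.10 rad (0.5 N m on top of the friction) it is damaged.
- tank: The fixed grey coolant tank, 200 mm (x) by 300 mm (y) by 120 mm tall. Origin at bench height under the cap's axis; the tank reaches from -100 to +200 mm in its y. A blue pump motor 68 mm in diameter and 56 mm tall stands on it 145 mm to +y and 20 mm to +x of the cap's axis. At the shut lock the cap's axes are parallel to the tank's.
- bottle_mid (a point): Bystander: clear oil bottle with a black cap, 60 mm diameter, 150 mm tall, loose on the bench; point half-way up its axis.
- driver_mid (a point): Bystander: screwdriver, 200 mm long, 26 mm thick, lying loose on the bench; point at mid-length on its axis.
- block_mid (a point): Bystander: drilled aluminium block 110 x 60 x 30 mm, loose on the bench; its centre.

How it is judged:
On the way, in this order (a step that is already met when the one before it is completed fails the run):
1. both tabs squeezed in (more than 4 mm each) with the cap still at shut (value of joint each of tab_a, tab_b above 0.004 m and value of joint vent_cap below 0.12 rad), for 0.05 s.
2. cap turned on past 0.85 rad (value of joint vent_cap above 0.85 rad), for 0.05 s.
At the end, for the whole second after the job is handed in: The cap stands at its open lock (turned more than 0.85 rad), both tabs have sprung out to within 1.5 mm of free and the cap is at rest (value of joint vent_cap above 0.85 rad and value of joint each of tab_a, tab_b below 0.0015 m and velocity of joint vent_cap between -0.05 and 0.05 rad/s); the robot touches nothing.
It fails at once if the shut lock or the open stop is twisted more than 0.10 rad (value of joint any of shut_twist, stop_twist above 0.1 rad or value of joint any of shut_twist, stop_twist below -0.1 rad).
It fails at once if a bystander is moved more than 30 mm (distance of any of bottle_mid, driver_mid, block_mid from where it was at the start of the episode above 0.03 m).
It also fails if it takes over 53 s, if anything falls off the work surface, if the arm or the gripper's body presses on something with over 40 N, if the wrist force passes 120 N, or if a joint passes its speed limit or range.

## Working session

There is one attempt and no reset: what is moved stays moved. The work goes in short steps, each a Python script; the robot and the scene stay as the last script left them, time stands still between calls to the robot, and variables do not carry over. Pictures are saved under pics/ and viewed, and the job is handed in when it is done.

```bash
ls; mkdir -p pics
python3 - <<'E'
from rig import *
import cv2,numpy as np
s=sense();print({k:np.round(v,3).tolist() for k,v in s.items()})
for n in("scene","top"):
    p,d=camera(n);cv2.imwrite(f"pics/{n}0.png",p[:,:,::-1]);np.savez(f"{n}0.npz",p=p,d=d)
    print(n,camera_params(n))
E
```

```text
pics
{'time_s': 0.0, 'joint_pos': [-1.352, 0.469, -0.049, 1.534, 0.024, 1.141, -0.082], 'qd': [-0.002, -0.001, 0.001, 0.001, -0.001, 0.001, 0.001], 'joint_efforts': [-0.001, -51.03, -0.047, -23.771, 0.011, 0.008, -0.0], 'position': [0.165, 0.654, 0.255], 'tcp_rot': [[-0.0, -0.969, 0.245], [-0.002, 0.245, 0.969], [-1.0, -0.0, -0.002]], 'wrist_force': [-0.482, -0.303, -0.008], 'ft_torque': [-0.009, 0.058, 0.067], 'finger_gap': 0.086}
scene {'K': array([[581.32319737,   0.        , 320.33903077],
       [  0.        , 581.32319737, 256.57507409],
       [  0.        ,   0.        ,   1.        ]]), 'position': array([ 1.05452546, -0.32084357,  1.05876831]), 'rotation': array([[ 0.47475918,  0.74441801, -0.46951629],
       [ 0.88004035, -0.39454325,  0.26431913],
       [ 0.01151944, -0.53868122, -0.84243092]])}
top {'K': array([[511.5885131 ,   0.        , 324.84595111],
       [  0.        , 511.5885131 , 235.71203532],
       [  0.        ,   0.        ,   1.        ]]), 'position': array([ 0.47848546, -0.03685706,  0.95174408]), 'rotation': array([[ 1.34939694e-02, -9.93566292e-01,  1.12445257e-01],
       [-9.99907773e-01, -1.35811028e-02, -8.90252806e-06],
       [ 1.53597585e-03, -1.12434767e-01, -9.93657921e-01]])}
```

View pics/top0.png

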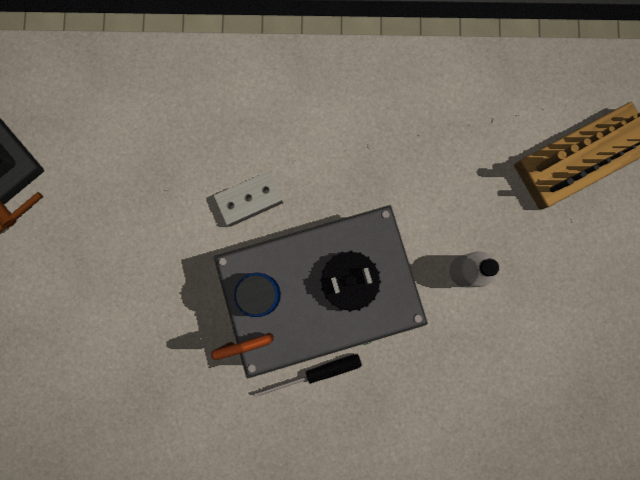

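View pics/scene0.png

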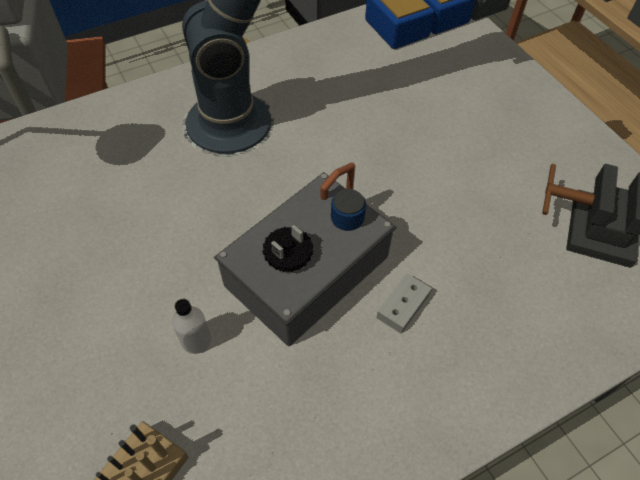

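```bash
cat > h.py <<'E'
import numpy as np,cv2
from rig import *
def cloud(n,d):
    c=camera_params(n);K=c["K"];v,u=np.mgrid[:480,:640]
    P=np.stack([(u-K[0,2])/K[0,0]*d,(v-K[1,2])/K[1,1]*d,d],-1)
    W=P@c["rotation"].T+c["position"];W[d==0]=np.nan;return W
E
python3 - <<'E'
from h import *
R={}
for n in("top","scene"):
    z=np.load(f"{n}0.npz");p=z["p"].astype(int);W=cloud(n,z["d"]);R[n]=W
    near=lambda c,r:np.hypot(W[...,0]-c[0],W[...,1]-c[1])<r
    # tank top
    t=(abs(W[...,2]-.12)<.006)&near((.4,-.08),.35)
    print(n,"tank n",t.sum(),"center minrect",cv2.minAreaRect(W[t][:,:2].astype(np.float32)*1000))
    disc=(abs(W[...,2]-.150)<.006)&near((.39,-.08),.1)
    print("disc",disc.sum(),cv2.minEnclosingCircle(W[disc][:,:2].astype(np.float32)*1000),np.nanmedian(W[disc][:,2]))
    tab=(W[...,2]>.172)&(W[...,2]<.19)&near((.39,-.08),.07)
    k,l,st,ce=cv2.connectedComponentsWithStats(tab.astype(np.uint8))
    for i in range(1,k):
        q=W[l==i];print("tab",st[i],q.mean(0).round(4),cv2.minAreaRect(q[:,:2].astype(np.float32)*1000))
    hi=(W[...,2]>.155)&near((.36,0.0),.3)
    k,l,st,ce=cv2.connectedComponentsWithStats(hi.astype(np.uint8))
    for i in range(1,k):
        if st[i,4]>15:
            q=W[l==i];print("high",st[i],q.mean(0).round(3),q.min(0).round(3),q.max(0).round(3))
E
```

```text
top tank n 18471 center minrect ((498.521484375, -72.94035339355469), (204.50498962402344, 452.7377014160156), 17.102964401245117)
disc 882 ((479.1883544921875, -77.42105865478516), 40.66318130493164) 0.15048869839574885
high [362 267  10  17 100] [ 0.507 -0.101  0.178] [ 0.495 -0.107  0.155] [ 0.519 -0.095  0.184]
high [ 234  272   45   45 1575] [0.476 0.066 0.175] [0.443 0.034 0.155] [0.51  0.101 0.181]
high [345 275  11  11 102] [ 0.5   -0.077  0.162] [ 0.492 -0.084  0.159] [ 0.508 -0.069  0.167]
high [331 277   8  16  82] [ 0.492 -0.052  0.18 ] [ 0.481 -0.058  0.158] [ 0.504 -0.047  0.183]
high [211 335  60  25 601] [0.397 0.088 0.164] [0.377 0.045 0.155] [0.414 0.134 0.175]
scene tank n 10328 center minrect ((384.040771484375, -4.53216552734375), (400.0212707519531, 575.6265258789062), 59.85281753540039)
disc 383 ((478.66497802734375, -80.40863037109375), 41.26222229003906) 0.15018308595413166
high [228   0  30  32 532] [0.068 0.039 0.341] [0.06  0.013 0.297] [0.078 0.076 0.371]
high [ 207   32   43   60 1726] [0.068 0.005 0.232] [ 0.06  -0.047  0.155] [0.078 0.047 0.299]
high [321 162  34  27 283] [0.399 0.083 0.164] [0.379 0.043 0.155] [0.413 0.131 0.177]
high [331 189  35  33 893] [0.482 0.061 0.173] [0.445 0.031 0.155] [0.51  0.097 0.181]
high [292 225  11  16 117] [ 0.494 -0.056  0.172] [ 0.48  -0.062  0.155] [ 0.504 -0.049  0.185]
high [283 239  10  11  79] [ 0.5   -0.08   0.161] [ 0.49  -0.088  0.155] [ 0.51  -0.07   0.166]
high [272 241  11  18 120] [ 0.509 -0.105  0.172] [ 0.495 -0.11   0.155] [ 0.52  -0.097  0.183]
```

```bash
python3 - <<'E'
from h import *
for n in("top","scene"):
    z=np.load(f"{n}0.npz");W=cloud(n,z["d"])
    near=lambda c,r:np.hypot(W[...,0]-c[0],W[...,1]-c[1])<r
    t=(abs(W[...,2]-.12)<.006)&near((.48,-.03),.25)
    k,l,st,ce=cv2.connectedComponentsWithStats(t.astype(np.uint8));i=1+st[1:,4].argmax()
    print(n,"tank",cv2.minAreaRect(W[l==i][:,:2].astype(np.float32)*1000))
    for nm,lo,hi in(("tabs",.174,.19),("stub",.158,.167)):
        m=(W[...,2]>lo)&(W[...,2]<hi)&near((.5,-.0775),.045 if nm=="tabs" else .014)
        k,l,st,ce=cv2.connectedComponentsWithStats(m.astype(np.uint8),connectivity=8);T=[]
        for i in range(1,k):
            if st[i,4]<20: continue
            q=W[l==i];r=cv2.minAreaRect(q[:,:2].astype(np.float32)*1000);print(nm,st[i,4],q.mean(0).round(4),r);T.append(np.array(r[0]))
        if len(T)==2:
            a,b=T; dd=a-b; print("mid",(a+b)/2,"dist",np.hypot(*dd),"ang deg",np.degrees(np.arctan2(dd[1],dd[0])))
    b=(abs(W[...,2]-.150)<.003)&near((.5,-.0775),.05)
    print("disc mean",W[b].mean(0),cv2.minAreaRect(W[b][:,:2].astype(np.float32)*1000))
    m=near((.397,.088),.06)&(W[...,2]>.13);q=W[m];print("handle",q.min(0),q.max(0))
E
python3 - <<'E'
import cv2,numpy as np
p=np.load('top0.npz')['p'][240:320,300:400,::-1]
cv2.imwrite('pics/crop.png',cv2.resize(np.clip(p.astype(int)*2,0,255).astype(np.uint8),None,fx=7,fy=7,interpolation=2))
E
```

```text
top tank ((485.0199279785156, -29.026565551757812), (204.5081787109375, 304.2403869628906), 17.108047485351562)
tabs 84 [ 0.507  -0.1011  0.1802] ((507.28564453125, -101.34171295166016), (23.755451202392578, 7.351925849914551), 18.206924438476562)
tabs 79 [ 0.4922 -0.0522  0.1802] ((492.26580810546875, -52.17580032348633), (23.68678855895996, 7.405188083648682), 17.613801956176758)
mid [499.77572632 -76.75875664] dist 51.40897247386343 ang deg -73.0124609740524
stub 102 [ 0.4996 -0.0766  0.1625] ((499.8306884765625, -76.48262786865234), (15.402981758117676, 15.563043594360352), 0.9771743416786194)
disc mean [ 0.49903567 -0.07630306  0.15047084] ((499.352294921875, -77.60490417480469), (93.51348876953125, 93.19468688964844), 41.145938873291016)
handle [0.37673259 0.04380439 0.13007734] [0.45685241 0.13494948 0.18015662]
scene tank ((484.88421630859375, -32.06138610839844), (205.66168212890625, 304.7777404785156), 17.118764877319336)
tabs 60 [ 0.493  -0.0554  0.1793] ((491.93011474609375, -55.46297836303711), (23.4205265045166, 7.380158424377441), 18.25429916381836)
tabs 59 [ 0.508  -0.1041  0.1798] ((507.2583312988281, -104.00901794433594), (24.569021224975586, 8.887283325195312), 18.59011459350586)
mid [499.59422302 -79.73599815] dist 50.90846866403027 ang deg 107.523302004885
stub 67 [ 0.4998 -0.0799  0.1623] ((498.77838134765625, -79.72325897216797), (14.980203628540039, 18.69051170349121), 63.16188049316406)
disc mean [ 0.50360924 -0.08116843  0.15011839] ((499.8863830566406, -79.87858581542969), (90.93352508544922, 92.1736831665039), 86.8274917602539)
handle [0.3767372  0.04139195 0.13013547] [0.4562204  0.13200987 0.17931786]
```

View pics/crop.png

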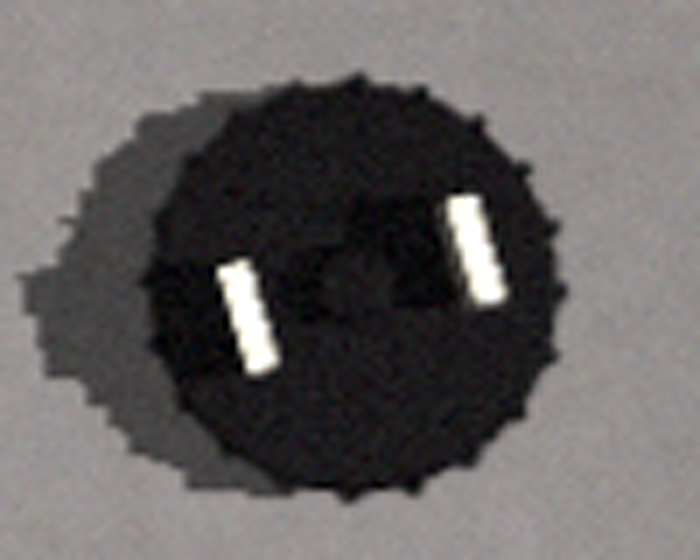

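```bash
cat >> h.py <<'E'
C=np.array([.4997,-.0783]); A0=np.radians(17.1)
def rot(a,flip=False):
    # jaws (tool z) along cap y when cap frame turned to a (world yaw of cap x)
    z=np.array([-np.sin(a),np.cos(a),0])*(-1 if flip else 1); x=np.array([0,0,-1.]);return np.column_stack([x,np.cross(z,x),z])
E
python3 - <<'E'
from h import *
for f in(False,True):
  for dg in(0,45,90):
    for z in(.3,.181):
      q=inverse_kinematics([*C,z],rot(A0+np.radians(dg),f));print(f,dg,z,None if q is None else np.round(q,3))
W=cloud("scene",np.load("scene0.npz")["d"]);print("vise max z",np.nanmax(W[160:260,540:,2]),np.nanmean(W[160:260,560:620].reshape(-1,3),0))
E
```

```text
False 0 0.3 [-0.583  0.171  0.756  1.903 -0.13   1.117  2.092]
False 0 0.181 [-0.4    0.309  0.577  2.037 -0.222  0.855  2.17 ]
False 45 0.3 [ 1.014  0.352 -1.167  1.826  0.348  1.193  2.392]
False 45 0.181 [ 0.96   0.549 -1.171  1.966  0.596  1.028  2.167]
False 90 0.3 [-0.861  0.245  1.125  1.913 -0.244  1.133 -2.486]
False 90 0.181 [-0.776  0.477  1.122  2.052 -0.537  0.942 -2.208]
True 0 0.3 [-0.756  0.204  0.975  1.91  -0.187  1.123 -0.981]
True 0 0.181 [-0.712  0.423  1.012  2.05  -0.456  0.91  -0.723]
True 45 0.3 [-0.705  0.191  0.908  1.908 -0.167  1.121 -0.219]
True 45 0.181 [-0.658  0.39   0.927  2.048 -0.401  0.892  0.005]
True 90 0.3 [-0.653  0.181  0.843  1.906 -0.15   1.119  0.546]
True 90 0.181 [-0.596  0.362  0.837  2.046 -0.349  0.878  0.735]
vise max z 0.14460727313206545 [0.6582709  0.57450352 0.04971813]
```

Run:
```python
from h import *
s=sense();move_l(np.array(s["position"])+[0,0,.06]);
movep([*C,.30],rot(A0,True))
s=sense();print(s["time_s"],np.round(s["position"],4),np.round(s["joint_pos"],3))
t=s["time_s"];move_l([*C,.30],rot(A0+.02,True));s=sense();print("rot dt",s["time_s"]-t)
t=s["time_s"];move_l([*C,.30],rot(A0,True),feed=.05);s=sense();print("rot dt",s["time_s"]-t)
F=[]
for i in range(5):
    sleep(.04);s=sense();F.append([*s["wrist_force"],*s["ft_torque"]])
print(np.mean(F,0).round(3),np.std(F,0).round(3),s["tcp_rot"],s["finger_gap"])
p,d=camera("scene");cv2.imwrite("pics/s1.png",p[:,:,::-1])
```

```text
3.475 [ 0.5001 -0.0773  0.2999] [-0.745  0.202  0.959  1.909 -0.183  1.123 -0.986]
rot dt 0.25
rot dt 0.25
[-0.111  0.141  0.121  0.011  0.008 -0.005] [0.713 0.372 0.503 0.025 0.014 0.042] [[ 3.67542398e-06  9.55767151e-01  2.94124383e-01]
 [-4.06044275e-05  2.94124382e-01 -9.55767151e-01]
 [-9.99999999e-01 -8.42990267e-06  3.98894099e-05]] 0.08521448530110996
```

View pics/s1.png

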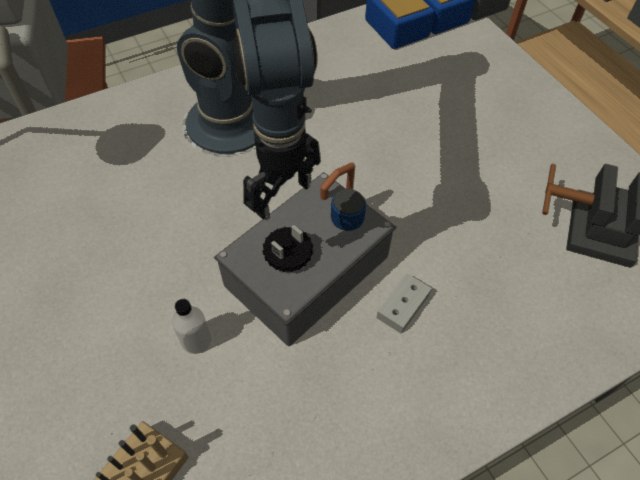

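```bash
cat >> h.py <<'E'
def ft(n=6):
    F=[]
    for i in range(n):
        sleep(.02);s=sense();F.append([*s["wrist_force"],*s["ft_torque"]])
    return np.mean(F,0)
E
python3 - <<'E'
from h import *
print(move_l([*C,.182],rot(A0,True),feed=.08,until_force=8))
print(ft().round(3),sense()["position"])
for g in(.060,.056,.053):
    command_gripper(g,30);s=sense();f=ft();a=A0
    print(g,round(s["finger_gap"],4),f.round(3),"along cap y",round(f[0]*-np.sin(a)+f[1]*np.cos(a),2),"t",s["time_s"])
p,d=camera("top");cv2.imwrite("pics/t1.png",p[:,:,::-1])
p,d=camera("scene");cv2.imwrite("pics/s2.png",cv2.resize(p[170:320,200:400,::-1],None,fx=4,fy=4))
E
```

```text
False
[-0.381 -0.526 -0.081 -0.    -0.    -0.013] [ 0.49997549 -0.07828238  0.18237891]
0.06 0.0602 [-0.023  0.048 -0.014  0.007  0.004  0.005] along cap y 0.05 t 6.3333
0.056 0.056 [-2.112  1.275  4.832  0.368  0.391  0.037] along cap y 1.84 t 6.65
0.053 0.0531 [-2.163  1.238  7.457  0.335  0.546  0.02 ] along cap y 1.82 t 6.9667
```

View pics/s2.png

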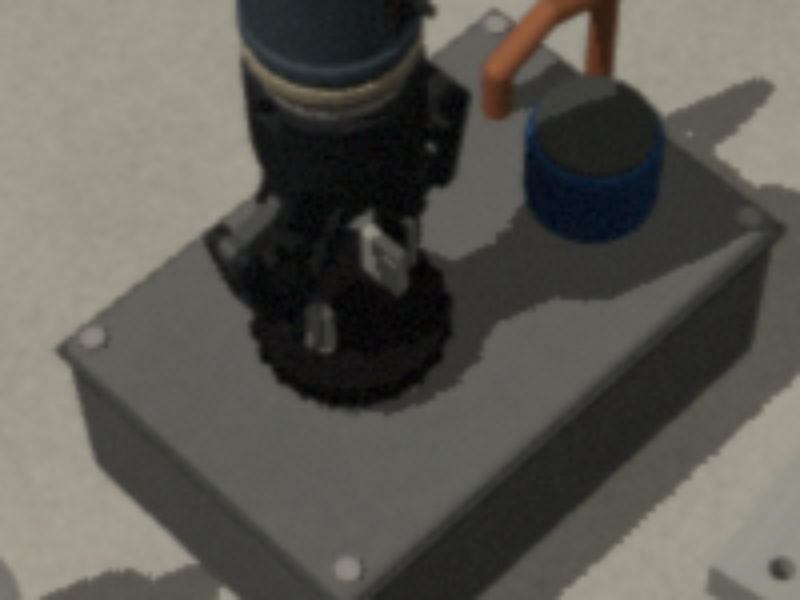

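Run:
```python
from h import *
C2=C+.0007*np.array([-np.sin(A0),np.cos(A0)])
move_l([*C2,.182],rot(A0,True),feed=.02)
for g in(.049,.0455):
    command_gripper(g,30);s=sense();f=ft();a=A0
    print(g,round(s["finger_gap"],4),f.round(3),"along cap y",round(f[0]*-np.sin(a)+f[1]*np.cos(a),2),"t",s["time_s"])
print(s["position"])
```

```text
0.049 0.049 [-2.997  1.072  9.808  0.214  0.642  0.04 ] along cap y 1.91 t 7.6333
0.0455 0.0457 [-3.694  0.811 12.434  0.209  0.797  0.018] along cap y 1.86 t 7.95
[ 0.50001339 -0.07818094  0.18321722]
```

```bash
cat >> h.py <<'E'
C2=C+.0007*np.array([-np.sin(A0),np.cos(A0)])
def yaw():
    z=-np.array(sense()["tcp_rot"])[:,2];return np.arctan2(-z[0],z[1])-A0
E
python3 - <<'E'
from h import *
print(yaw())
for th in(.02,.04,.06,.08,.10,.12,.15):
    move_l([*C2,.182],rot(A0+th,True),feed=.02);f=ft(4)
    print(th,round(yaw(),4),f.round(2),sense()["time_s"])
    if abs(f[5])>.28: print("STOP");break
p,d=camera("top");cv2.imwrite("pics/t2.png",cv2.resize(p[230:330,280:420,::-1],None,fx=5,fy=5))
E
```

```text
-0.00022327619249640218
0.02 0.02 [-3.17  0.87 12.19  0.22  0.76  0.04] 8.3667
0.04 0.04 [-3.62  0.33 12.39  0.24  0.76  0.07] 8.6833
0.06 0.06 [-3.46  0.73 11.91  0.21  0.76  0.07] 9.0
0.08 0.08 [-3.38  0.97 11.89  0.23  0.71  0.08] 9.3167
0.1 0.1 [-3.24  1.04 11.93  0.2   0.71  0.08] 9.6333
0.12 0.12 [-2.73  0.85 11.83  0.23  0.71  0.05] 9.95
0.15 0.1501 [-3.08  0.87 11.3   0.24  0.69  0.11] 10.2667
```

View pics/t2.png

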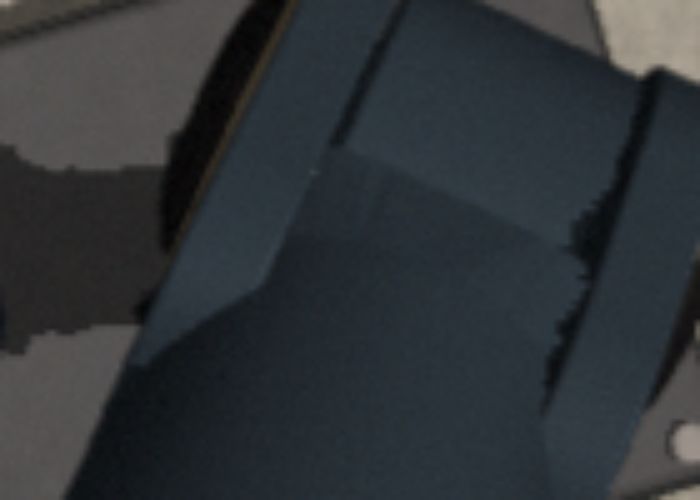

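Run:
```python
from h import *
p,d=camera("scene");cv2.imwrite("pics/s3.png",cv2.resize(np.clip(p[190:290,230:350,::-1].astype(int)*2,0,255).astype(np.uint8),None,fx=6,fy=6))
W=cloud("scene",d)
s=p.astype(int).sum(2);b=(s>240)&(W[...,2]>.152)&(W[...,2]<.184)&(np.hypot(W[...,0]-.5,W[...,1]+.08)<.05)
k,l,st,ce=cv2.connectedComponentsWithStats(b.astype(np.uint8),connectivity=8)
for i in range(1,k):
    if st[i,4]>8: q=W[l==i];print(st[i],q.mean(0).round(4),cv2.minAreaRect(q[:,:2].astype(np.float32)*1000))
```

```text
[288 227  10  14  65] [ 0.4887 -0.0656  0.1703] ((491.41595458984375, -64.12493896484375), (21.442264556884766, 8.843133926391602), 15.205001831054688)
```

View pics/s3.png

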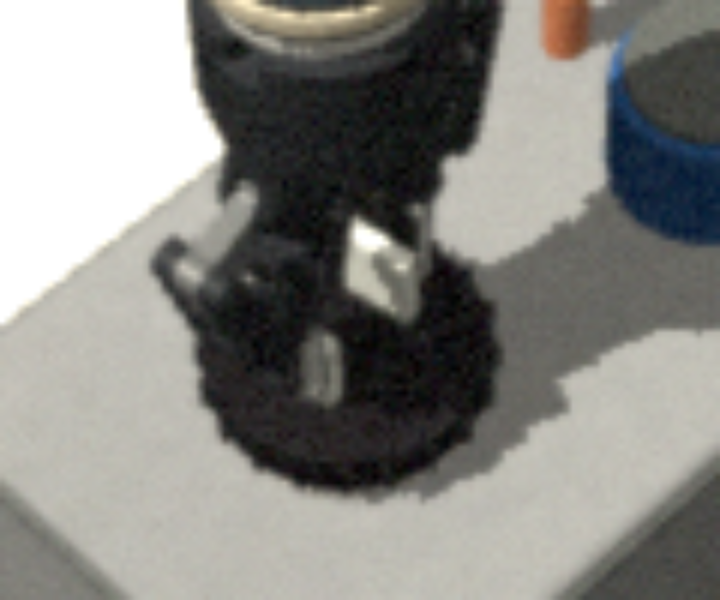

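Run:
```python
from h import *
for th in np.arange(.2,.451,.05):
    move_l([*C2,.182],rot(A0+th,True),feed=.02);f=ft(4)
    print(th.round(2),round(yaw(),4),f.round(2),round(sense()["finger_gap"],4),sense()["time_s"])
    if abs(f[5])>.28: print("STOP");break
p,d=camera("scene");cv2.imwrite("pics/s4.png",cv2.resize(np.clip(p[190:290,230:350,::-1].astype(int)*2,0,255).astype(np.uint8),None,fx=6,fy=6))
```

```text
0.2 0.2002 [-3.    1.01 11.52  0.24  0.67  0.08] 0.0459 10.6833
0.25 0.2502 [-2.98  1.35 11.82  0.27  0.67  0.1 ] 0.0458 11.0
0.3 0.3002 [-2.93  1.08 11.58  0.33  0.67  0.1 ] 0.0456 11.3167
0.35 0.3502 [-2.44  1.5  11.75  0.31  0.63  0.09] 0.0457 11.6333
0.4 0.4003 [-2.45  1.08 11.35  0.34  0.63  0.07] 0.0462 11.95
0.45 0.4502 [-2.44  1.24 10.98  0.36  0.62  0.11] 0.0463 12.2667
```

View pics/s4.png

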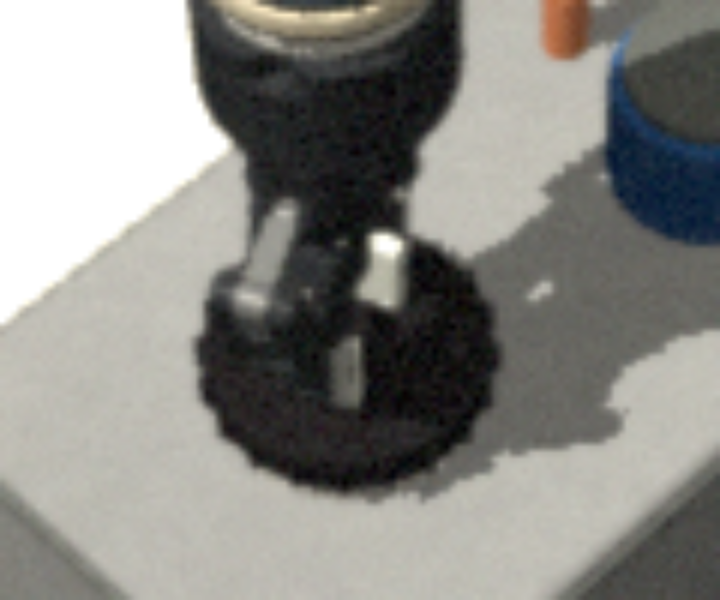

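Run:
```python
from h import *
for th in [*np.arange(.5,.851,.05),*np.arange(.87,1.5,.02)]:
    move_l([*C2,.182],rot(A0+th,True),feed=.02);f=ft(6)
    print(th.round(2),round(yaw(),4),f.round(2),round(sense()["finger_gap"],4),round(sense()["time_s"],2))
    if abs(f[5])>.25:
        g=ft(8);print("again",g.round(3))
        if abs(g[5])>.24: print("STOP");break
```

```text
0.5 0.5003 [-2.33  1.65 11.21  0.38  0.61  0.11] 0.0457 12.67
0.55 0.5503 [-2.43  1.64 11.13  0.39  0.61  0.08] 0.0456 13.02
0.6 0.6004 [-2.24  1.74 11.41  0.42  0.61  0.1 ] 0.0456 13.37
0.65 0.6505 [-2.61  1.35 11.12  0.46  0.62  0.09] 0.0458 13.72
0.7 0.7005 [-2.65  2.1  10.86  0.46  0.62  0.12] 0.0455 14.07
0.75 0.7505 [-2.2   2.03 11.65  0.49  0.62  0.1 ] 0.0457 14.42
0.8 0.8005 [-2.37  1.96 11.03  0.51  0.6   0.12] 0.0456 14.77
0.85 0.8506 [-2.21  2.15 11.25  0.52  0.63  0.08] 0.0459 15.12
0.87 0.8706 [-2.71  2.13 11.    0.53  0.64  0.06] 0.046 15.47
0.89 0.8905 [-2.38  2.23 11.26  0.55  0.64  0.06] 0.0459 15.82
0.91 0.9105 [-2.83  2.23 11.62  0.55  0.64  0.06] 0.0459 16.17
0.93 0.9305 [-2.51  2.21 11.23  0.56  0.64  0.05] 0.0459 16.52
0.95 0.9504 [-2.79  2.56 11.01  0.57  0.65  0.09] 0.0457 16.87
0.97 0.9705 [-2.26  2.47 11.04  0.57  0.68  0.07] 0.0457 17.22
0.99 0.9905 [-2.42  2.21 11.28  0.59  0.68  0.08] 0.0459 17.57
1.01 1.0105 [-2.45  2.62 11.25  0.6   0.66  0.05] 0.046 17.92
1.03 1.0305 [-2.4   2.86 11.26  0.62  0.67  0.08] 0.0457 18.27
1.05 1.0506 [-2.74  2.41 11.42  0.6
[... 323 characters left out ...]
0.06] 0.046 20.37
1.17 1.1707 [-2.65  2.92 11.72  0.65  0.71  0.06] 0.0455 20.72
1.19 1.1906 [-3.04  2.78 11.5   0.64  0.72  0.06] 0.0457 21.07
1.21 1.2106 [-2.79  3.31 11.54  0.67  0.72  0.07] 0.0455 21.42
1.23 1.2306 [-2.93  2.86 11.43  0.67  0.73  0.07] 0.046 21.77
1.25 1.2507 [-2.92  3.09 11.56  0.69  0.72  0.09] 0.0458 22.12
1.27 1.2705 [-2.77  3.31 11.64  0.71  0.74  0.05] 0.0455 22.47
1.29 1.2903 [-3.18  3.19 11.47  0.72  0.74 -0.02] 0.0459 22.82
1.31 1.3098 [-2.69  3.18 11.5   0.7   0.73 -0.08] 0.0457 23.17
1.33 1.3294 [-2.75  3.17 11.59  0.72  0.71 -0.19] 0.0462 23.52
1.35 1.349 [-3.02  3.63 11.24  0.72  0.69 -0.28] 0.0461 23.87
again [-2.797  3.216 11.173  0.709  0.672 -0.282]
STOP
```

Run:
```python
from h import *
for th in(1.325,1.305):
    move_l([*C2,.182],rot(A0+th,True),feed=.02);print(th,yaw(),ft().round(3))
for g in(.048,.052,.056,.060,.070,.085):
    command_gripper(g);print(g,sense()["finger_gap"],ft(3).round(2),sense()["time_s"])
move_l([*C2,.30],feed=.1);s=sense();print(s["position"],s["time_s"])
```

```text
1.325 1.3238480793646794 [-2.673  3.52  11.251  0.683  0.655 -0.329]
1.305 1.3041551486129428 [-2.811  3.413 11.335  0.665  0.679 -0.218]
0.048 0.04792165510075193 [-2.87  3.63  9.07  0.64  0.54 -0.26] 24.9667
0.052 0.05233974201841401 [-2.11  3.31  5.57  0.7   0.37 -0.22] 25.2333
0.056 0.05577943608621271 [-0.93  3.23 -0.52  0.83  0.14 -0.16] 25.5
0.06 0.060154444853817816 [ 0.15 -0.03  0.12 -0.01  0.01 -0.02] 25.7667
0.07 0.07010436857604202 [-0.06 -0.53 -0.23 -0.01  0.02 -0.01] 26.0833
0.085 0.08474250999407232 [ 0.2   0.1  -0.01 -0.    0.    0.04] 26.4333
[ 0.49911805 -0.07755688  0.29933623] 27.7667
```

Run:
```python
from h import *
movep([.2,.62,.32],rot(np.radians(-14),True) if 0 else rot(A0,True))
s=sense();print(s["position"],s["time_s"])
for n in("top","scene"):
    p,d=camera(n);cv2.imwrite(f"pics/{n}9.png",p[:,:,::-1]);W=cloud(n,d)
    m=(W[...,2]>.174)&(W[...,2]<.19)&(np.hypot(W[...,0]-.5,W[...,1]+.078)<.045)
    k,l,st,ce=cv2.connectedComponentsWithStats(m.astype(np.uint8),connectivity=8);T=[]
    for i in range(1,k):
        if st[i,4]<20: continue
        q=W[l==i];r=cv2.minAreaRect(q[:,:2].astype(np.float32)*1000);print(n,st[i,4],r);T.append(np.array(r[0]))
    if len(T)==2:
        a,b=T; dd=a-b; print("mid",(a+b)/2,"dist",np.hypot(*dd),"turn deg",(np.degrees(np.arctan2(dd[1],dd[0]))-107.1)%180)
```

```text
[0.20109713 0.61957645 0.31998635] 30.45
top 80 ((524.9024047851562, -76.13785552978516), (6.264657974243164, 22.838623046875), 0.6402039527893066)
top 79 ((473.95269775390625, -76.51107025146484), (5.974269866943359, 22.6409912109375), 0.7645193934440613)
mid [499.42755127 -76.32446289] dist 50.95107394156363 turn deg 73.31969320719169
scene 60 ((474.08294677734375, -79.65409088134766), (23.964643478393555, 8.457802772521973), 89.0254898071289)
scene 64 ((525.3182983398438, -79.1400375366211), (23.484161376953125, 9.15369987487793), 89.72020721435547)
mid [499.70062256 -79.39706421] dist 51.237930291671574 turn deg 73.47483940217313
```

View pics/top9.png

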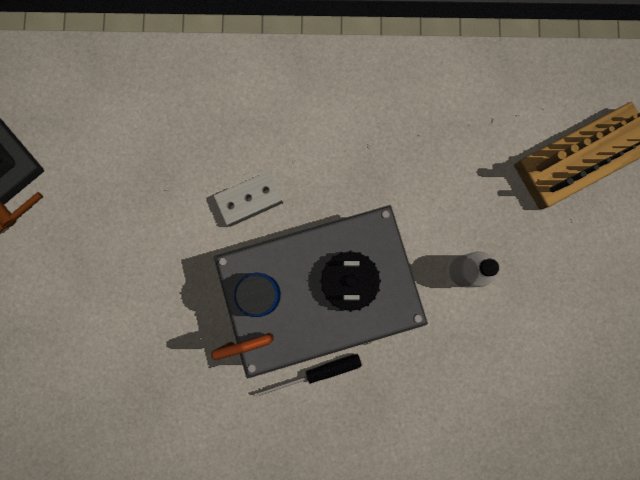

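The cap is turned 73° and the tab centres are 51 mm apart, which means both are fully out. The bystanders sit at the same pixels as before, so I'm handing in.

Run:
```python
from rig import *
finish_job();print(sense()["time_s"])
```

```text
the job is handed in; nothing more can be done
the job is handed in; nothing more can be done
```

The vent is open: I squeezed both tabs, turned the cap anticlockwise to its open stop and let go. I handed the job in at about 30.5 s of the 53 s; no verdict was reported.

- **Squeeze and turn:** I held the tabs at a 45.5–46 mm gap and turned in small steps. The moment stayed steady until about 1.27 rad, then rose at about 5 N m per rad, which is the stiffness given for the stop.
- **Twist on the stop:** I stopped commanding at 1.35 rad, about 0.07 rad into the stop by estimate, against the 0.10 rad limit. I backed off to 1.305 rad before releasing.
- **Last checks:** Both cameras put the cap 73.3–73.5° (about 1.28 rad) from shut. The tab centres are 51.0–51.2 mm apart; free is 51 mm. The bottle, screwdriver and block look unmoved in the top picture, and the arm is parked clear of everything.
- **Disagreements:**
  - The two cameras differ by about 3 mm in y on the cap's axis, so I used the average.
  - The moment read about +0.08 N m during free turning, opposite in sign to the friction expected. I therefore judged the stop from the change in the reading.
  - After the first back-off the moment briefly read −0.33 N m, slightly more than at the stop itself.

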